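# Set the waffle baker's heat and start it

### The arm

A 6-joint arm with a two-finger parallel gripper is mounted at the origin on the work surface. World frame = base frame: x ahead of the robot, y to its left, z up, the work surface at z = 0. Lengths are in m, angles in rad, forces in N, time in s.
With the tool pointing down it reaches from about 0.25 to 0.775 m from the base axis. Payload 4 kg.
Tool frame: the origin (TCP) lies midway between the tips of the shut fingers; the grasp point (between the pads) lies 19 mm behind it; x points along the fingers, z is the direction in which the jaws open and shut, and the axes are right-handed (so a half turn about x gives the same grasp; the last joint's range is limited). The gripper opens to 85 mm and grips with 20 to 120 N. Pads are 22 mm wide; open, the fingers measure 114 mm over their backs; the gripper's body (76 mm by 85 mm) begins 54 mm behind the grasp point. The pads swing forward as they close: fully open they stand 13 mm farther back than shut.
Start: joints at [1.05, 0.087, 1.371, -0, 1.684, -0.103], TCP at [0.223, 0.503, 0.231] pointing down, gripper open.
Joint ranges: [-3.1, 3.1], [-0.76, 2.03], [0.27, 2.55], [-1.08, 4.22], [0.17, 2.65], [-2.57, 2.57]. Speed limits (rad/s): [2.79, 2.79, 3.14, 3.14, 3.14, 3.14].

### API

Orientations are given as a rotation vector (axis times angle).
In Python, from station import bot gives the robot as it stands.
- The arm moves only by the tool carry_out, never from a script. Its argument "motion" is a list of rows, each an object with "xyz": the shift along the tool's x, y, z each as a share of 0.04 m, from -1 to 1, a list of three; "twist": the turn, a rotation vector about the tool's x, y, z each as a share of 4 degrees, from -1 to 1, a list of three; "fingers": the closure, from 0 (fully open) to 1 (shut). In form: [{"xyz": [x, y, z], "twist": [ax, ay, az], "fingers": fingers}, ...]. A call has exactly 5 rows; each row shifts and turns the commanded pose from where the row before left it, along the tool's axes as they then stand; what a row does not reach is not made up. A row lasts 1/12 s, in which the tool goes at most 41.7 mm and 7.16 degrees, less where a joint would pass 70% of its speed; a pose out of reach is approached as far as the arm can. A call with a number of a shift or a turn outside -1 to 1 is refused whole. A call with a gripper value outside its range is refused whole. The fingers move at their own pace and stop on an object; "grip_force" is the grip in N (left out, the last holds). Time passes only in rows, so rows that do not move let the fingers close, or fill a call up. It gives the time, the measured TCP pose, the force and the opening at its end, in the units of the state.
- bot.sense(): the state, without advancing time (a new reading comes with each control period).
- bot.snapshot(name): name is "side" or "top" or "wrist"; returns (picture, depth): 384x512x3 uint8, blue, green, red; 384x512 float32, m along the optical axis (not along the pixel's ray), 0 where there is no reading.
- bot.camera_model(name): a dict with "vfov" (degrees; the focal length in pixels is half the picture's height over the tangent of half this angle, whatever the lens; pixels are square), "cx", "cy" (the principal point, pixels), "dist_coeffs" ([k1, k2, p1, p2, k3] as OpenCV has them; the pictures are not rectified), "T" (4x4, takes a point from camera to world coordinates); the wrist camera has in their place "hand_eye" (4x4, takes a point from camera to tool coordinates, whose origin is the TCP and whose axes are the tool frame's). Camera axes: x right, y up, looking along -z (the intrinsics and any distortion apply to the point x, -y, -z); pixel columns grow to the right and rows downward; lengths in m; the calibration is good to about 2 mm. A picture is of the moment at which its call begins: read the wrist's pose just before it. camera_model takes no time and is no camera call.
- bot.close_job(): hands the job in, once; it reports no verdict.
The state is a dict: "t": time; "joint_pos": joint angles; "joint_velocities": joint speeds; "joint_torque": joint torques, N m; "tool_pos": TCP position; "tool_rot": TCP orientation; "contact_force": force on the tool from outside, world axes, zero at the start; "torque": the same for the moment, N m; "opening": opening from 0.0 (shut) to 1.0 (fully open).
Only numpy, scipy, OpenCV 4.12 (cv2) and the standard library are available. Lean on these libraries where they do the work, as an engineer would, in place of code of your own. Each camera call takes 0.05 s, during which the arm holds its last target.

### The job

Turn the waffle baker's big knurled heat dial clockwise with a fingertip pushed against its rim, until it clicks into the three-dot setting and stays there by itself. Then press the round steel start button on the same console right down and let it come back up. Pick nothing up, and leave the oil bottle, steel mug and sugar shaker where they are.

Things in the scene. Friction and masses are not known exactly. Their poses are not given: they have to be found in the camera images.
- baker: Waffle baker, fixed: steel chassis 240 mm (x) by 500 mm (y), panel 70 mm above the table. Origin: centre of the underside; z up, x away from the robot at yaw 0. A round iron (216 mm across, top at 158 mm) is fixed at (0, 130) mm, its black handle runs on to +y. Console at the -y end: dial axis at (0, -115) mm, start button at (0, -215) mm.
- three_dots (a point): Middle of the three-dot mark on the panel, 60 mm from the dial's axis, on its baker-x side. Groups of 1, 2, 3 and 4 small black dots (6 mm each) round the dial, in clockwise order, mark its four settings; the pointer points at the group of the present one.
- dial_top (a point): Centre of the dial's flat top, on its upright axis, 105 mm above the table. The dial is a black knurled disc 92 mm in diameter (rim radius 46 mm), 28 mm tall, too wide to pinch; its rim spans 77 to 105 mm above the table. Below it, down to the panel at 70 mm, is a fixed collar of 34 mm radius.
- dial_pointer (a point): Point on the dial's top, 42 mm from its axis, at the outer end of the white raised pointer line; it turns with the dial. A fingertip pressed against the rim towards the axis with about 8 N has enough friction to drag the dial round.
- dial (a joint): Dial angle in rad, growing clockwise seen from above, -0.12 to 1.92. Spring detents at 0 (one dot), 0.6 (two), 1.2 (three) and 1.8 (four dots). It starts on one dot or two. Let go, it snaps to the nearest detent; the humps lie halfway between. Turning out of a detent takes about 0.15 N m, some 3 N at the rim, falling to nothing at the hump.
- start_top (a point): Centre of the top of the round steel start button, 28 mm in diameter, in a black housing; it moves down with the button.
- start (a joint): Button travel in m: 0 up, 0.006 fully down; a spring pushes it back, 5 N when fully down. It counts as pressed beyond 0.004.
- oil: Loose amber oil bottle, 56 mm in diameter, 160 mm tall, standing on the table beyond the console end. Origin: centre of the underside. Leave alone.
- cup: Loose steel mug, 76 mm in diameter, 80 mm tall, standing on the table beyond the console end. Origin: centre of the underside. Leave alone.
- shaker: Loose sugar shaker, 40 mm in diameter, 75 mm tall, standing on the baker's panel between the dial and the iron, at its far (+x) edge. Origin: centre of the underside. Leave alone.

How it is judged:
By the outcome, as a careful person would: the job done as asked, in the order asked, and still so for the second after the job is handed in, with the robot touching nothing.
It also fails if it takes over 64 s, if anything falls off the work surface, if the arm or the gripper's body presses on something with over 40 N, if the wrist force passes 120 N, or if a joint passes its speed limit or range.

## Working session

There is one attempt and no reset: what is moved stays moved. The work goes in short steps, Python scripts to look and compute and a tool call to move; the robot and the scene stay as the last step left them, time stands still between calls to the robot, and variables do not carry over. Pictures are saved under pics/ and viewed, and the job is handed in when it is done.

Besides the shell and the picture viewer there is one more tool, called after ">>>" as name([rows], argument=value, ...), one row to a line, values as JSON. carry_out: Moves the arm, as the interface text tells. Its arguments: {"type":"object","properties":{"motion":{"type":"array","items":{"type":"object","properties":{"xyz":{"type":"array","items":{"type":"number","minimum":-1,"maximum":1}},"twist":{"type":"array","items":{"type":"number","minimum":-1,"maximum":1}},"fingers":{"type":"number"}}}},"grip_force":{"type":"number"}},"required":["motion"]}

```bash
mkdir -p pics; ls
python3 - <<'E'
from station import bot
import cv2,numpy as np
s=bot.sense(); print({k:np.round(v,3) for k,v in s.items()})
for n in ("top","side"):
    p,d=bot.snapshot(n); cv2.imwrite(f"pics/{n}0.png",p); np.savez(f"{n}0.npz",p=p,d=d); m=bot.camera_model(n); print(n,m)
E
```

```text
pics
{'t': np.float64(0.0), 'joint_pos': array([ 1.05 ,  0.088,  1.372, -0.   ,  1.684, -0.103]), 'joint_velocities': array([ 0.001,  0.001, -0.001, -0.001,  0.   , -0.   ]), 'joint_torque': array([-1.0000e-03, -3.5186e+01, -3.1327e+01, -0.0000e+00,  1.1000e-02,
       -0.0000e+00]), 'tool_pos': array([0.223, 0.502, 0.23 ]), 'tool_rot': array([-0.897,  1.38 ,  0.896]), 'contact_force': array([ 0.219, -0.297,  0.691]), 'torque': array([ 0.037,  0.037, -0.005]), 'opening': np.float64(1.0)}
top {'vfov': 53.97074478448447, 'cx': 251.4454748609533, 'cy': 198.46549573350228, 'dist_coeffs': array([0.03854034, 0.        , 0.        , 0.        , 0.        ]), 'T': array([[ 0.00533971,  0.98678581, -0.16194215,  0.45810952],
       [-0.9999535 ,  0.00656952,  0.00705965, -0.08831105],
       [ 0.00803025,  0.16189693,  0.986775  ,  0.83211501],
       [ 0.        ,  0.        ,  0.        ,  1.        ]])}
side {'vfov': 50.31537850796939, 'cx': 258.4163725350211, 'cy': 196.83814567554293, 'dist_coeffs': array([-0.08374642,  0.        ,  0.        ,  0.        ,  0.        ]), 'T': array([[ 0.94566457,  0.24884267, -0.20927459,  0.41350545],
       [-0.3245512 ,  0.68358331, -0.65374336, -0.69891748],
       [-0.01962263,  0.68614224,  0.7272027 ,  0.80036091],
       [ 0.        ,  0.        ,  0.        ,  1.        ]])}
```

View pics/top0.png

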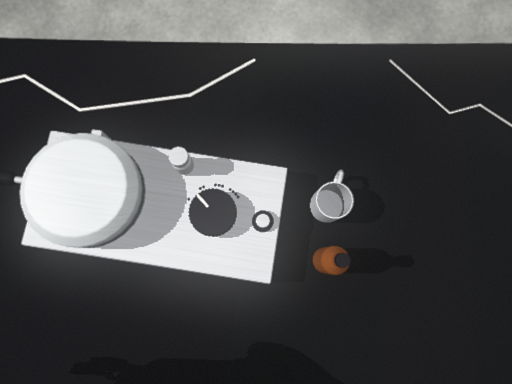

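View pics/side0.png

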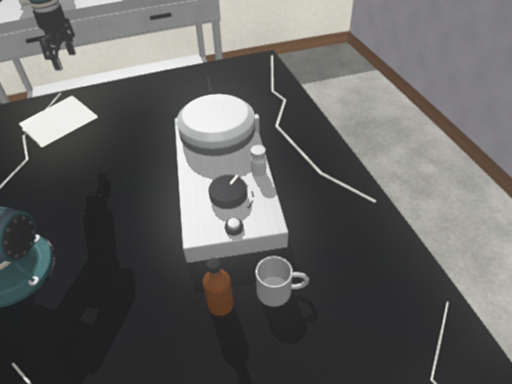

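The top view shows the dial at about (213,213) with its pointer towards the upper left (about (202,199)). The button is at (263,221), the shaker at (180,158), the mug at (332,203) and the oil bottle at (332,260). Next I'll measure them.

```bash
cat > h.py <<'E'
import numpy as np,cv2
from station import bot
def KD(m,h=384):
    f=h/2/np.tan(np.radians(m['vfov']/2)); return np.array([[f,0,m['cx']],[0,f,m['cy']],[0,0,1.]]),np.array(m['dist_coeffs'])
def ray(m,uv,T):
    K,D=KD(m); u=cv2.undistortPoints(np.array(uv,float).reshape(-1,1,2),K,D).reshape(-1,2)
    r=np.c_[u[:,0],-u[:,1],-np.ones(len(u))]; return T[:3,3],r@T[:3,:3].T,r
def atz(m,uv,z,T=None):
    T=m['T'] if T is None else T
    o,d,_=ray(m,uv,T); return o+d*((z-o[2])/d[:,2])[:,None]
def proj(m,P,T=None):
    T=m['T'] if T is None else T
    K,D=KD(m); c=(np.atleast_2d(P)-T[:3,3])@T[:3,:3]; c=c*[1,-1,-1]
    return cv2.projectPoints(c,np.zeros(3),np.zeros(3),K,D)[0].reshape(-1,2)
def cloud(m,d,T=None):
    T=m['T'] if T is None else T
    v,u=np.mgrid[:384,:512]; o,_,r=ray(m,np.c_[u.ravel(),v.ravel()],T)
    P=(r*d.ravel()[:,None])@T[:3,:3].T+o; P[d.ravel()==0]=np.nan; return P.reshape(384,512,3)
E
python3 - <<'E'
from h import *
m=bot.camera_model('top');z=np.load('top0.npz');p,d=z['p'],z['d']
C=cloud(m,d)
for n,(u,v) in dict(dial=(213,213),btn=(263,221),shk=(180,154),panel=(250,260),iron=(80,190),table=(300,150)).items(): print(n,C[v,u].round(4))
# panel mask
M=(abs(C[...,2]-.07)<.006)
pts=C[M][:,:2]; print(len(pts),np.median(C[M][:,2]))
for nm,zl,zh in (('dial',.098,.112),('panel',.05,.09)):
    M=(C[...,2]>zl)&(C[...,2]<zh)
    n,l,st,c=cv2.connectedComponentsWithStats(M.astype(np.uint8))
    for i in range(1,n):
        if st[i,4]>60:
            q=C[l==i]; print(nm,st[i],q[:,:2].mean(0).round(4),q.min(0).round(4),q.max(0).round(4),cv2.minAreaRect((q[:,:2]*1000).astype(np.float32)))
print(atz(m,[(213,213),(202,199)],.105), atz(m,[(263,221)],.08))
cv2.imwrite('pics/c0.png',cv2.resize(p[130:290,150:310],None,fx=3.7,fy=3.7,interpolation=cv2.INTER_CUBIC))
E
```

```text
dial [ 0.5481 -0.0193  0.1069]
btn [ 0.5349 -0.1167  0.0906]
shk [0.6547 0.0414 0.1444]
panel [ 0.4589 -0.0915  0.0703]
iron [0.5822 0.2155 0.1573]
table [ 0.707  -0.2043  0.002 ]
15956 0.07030320301171716
dial [ 98 163  47  83 243] [0.5525 0.1375] [0.4859 0.1164 0.098 ] [0.6461 0.1949 0.112 ] ((558.1492309570312, 144.0489501953125), (45.28678894042969, 170.84095764160156), 69.7353286743164)
dial [ 188  188   49   48 1772] [ 0.5509 -0.0175] [ 0.5059 -0.0635  0.0982] [0.5985 0.0299 0.1105] ((551.8271484375, -17.38776397705078), (92.15499114990234, 92.18296813964844), 46.03153991699219)
dial [321 246  28  29 264] [ 0.46   -0.2457] [ 0.4337 -0.2778  0.0981] [ 0.4866 -0.2274  0.112 ] ((460.0998840332031, -252.34654235839844), (53.19458770751953, 49.98456573486328), 2.47597336769104)
panel [ 48 131  24  13 133] [0.7133 0.3111] [0.6966 0.2836 0.0671] [0.7233 0.3282 0.0744] ((716.4851684570312, 309.6011047363281), (23.070037841796875, 49.385406494140625), 26.542678833007812)
panel [   22   141   266   143 15922] [0.5447 0.0178] [ 0.4142 -0.1676  0.0643] [0.7036 0.3585 0.0899] ((569.0137329101562, 96.45497131347656), (499.5433044433594, 240.40072631835938), 81.41731262207031)
panel [313 170  40  50 484] [ 0.5876 -0.2643] [ 0.5427 -0.2977  0.05  ] [ 0.6486 -0.2226  0.0826] ((589.0441284179688, -270.01397705078125), (73.56946563720703, 101.49620819091797), 43.45299530029297)
panel [316 247  13  27  92] [ 0.4604 -0.2311] [ 0.4344 -0.245   0.0501] [ 0.4858 -0.2258  0.0895] ((459.71807861328125, -234.9124755859375), (51.390567779541016, 18.15377426147461), 2.3507862091064453)
[[ 0.54837614 -0.01910103  0.105     ]
 [ 0.57573975  0.00292099  0.105     ]] [[ 0.53597977 -0.11706775  0.08      ]]
```

View pics/c0.png

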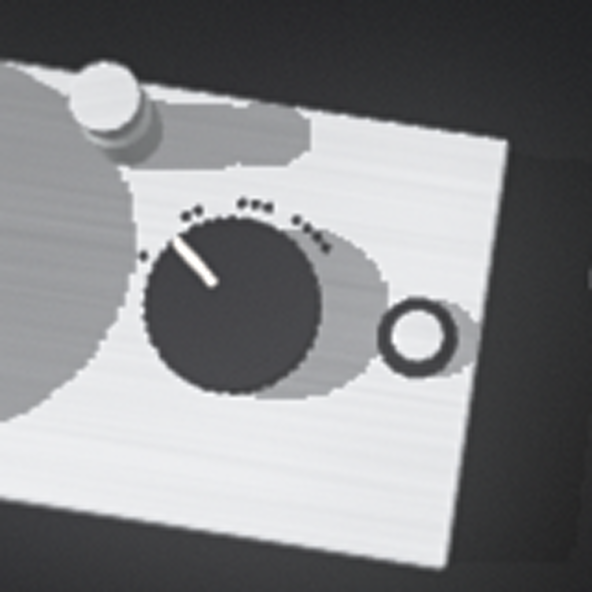

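Run:
```python
from h import *
m=bot.camera_model('top');z=np.load('top0.npz');p,d=z['p'],z['d']
ax=np.array([.5518,-.0174]); yaw=np.radians(-8.58)
g=lambda u,v:(150+(u+.5)/3.7-.5,130+(v+.5)/3.7-.5)
def a(uv,zz):
    q=atz(m,[uv],zz)[0,:2]-ax; return q.round(4),np.linalg.norm(q).round(4),np.degrees(np.arctan2(q[1],q[0])-yaw).round(1)
print('ptr',a(g(175,240),.107),a(g(213,285),.107))
for n,q in dict(one=(143,255),two=(192,213),three=(255,205),four=(310,233)).items(): print(n,a(g(*q),.07))
sm=bot.camera_model('side');z=np.load('side0.npz')
cv2.imwrite('pics/s0c.png',cv2.resize(z['p'][140:260,170:300],None,fx=4.5,fy=4.5,interpolation=cv2.INTER_CUBIC))
C=cloud(sm,z['d']);M=(C[...,2]>.098)&(C[...,2]<.112)&(np.linalg.norm(C[...,:2]-ax,axis=-1)<.07);q=C[M];print(cv2.minAreaRect((q[:,:2]*1000).astype(np.float32)))
```

```text
ptr (array([0.0324, 0.0302]), np.float64(0.0443), np.float64(51.5)) (array([0.0086, 0.0096]), np.float64(0.0129), np.float64(56.6))
one (array([0.0303, 0.0527]), np.float64(0.0608), np.float64(68.6))
two (array([0.0541, 0.0263]), np.float64(0.0602), np.float64(34.5))
three (array([ 0.0589, -0.0085]), np.float64(0.0595), np.float64(0.4))
four (array([ 0.0433, -0.0393]), np.float64(0.0585), np.float64(-33.6))
((554.3355712890625, -18.155319213867188), (92.48435974121094, 91.96624755859375), 4.048760890960693)
```

View pics/s0c.png

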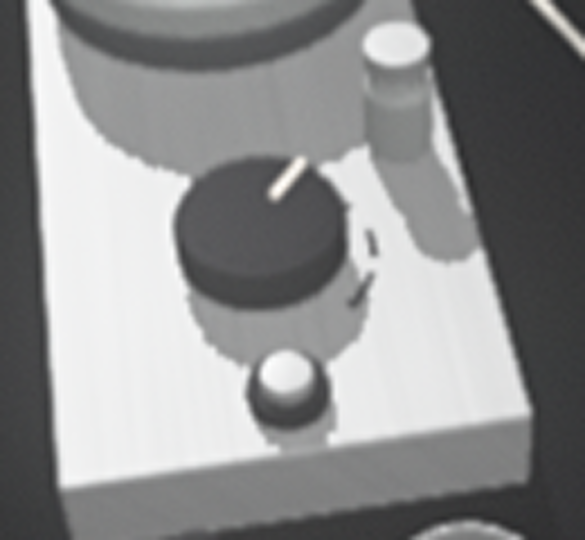

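Run:
```python
from h import *
from scipy.spatial.transform import Rotation as R
p,d=bot.snapshot('top');cv2.imwrite('pics/top1.png',cv2.resize(p[170:250,170:290],None,fx=6,fy=6,interpolation=cv2.INTER_CUBIC))
s=bot.sense();print(s['t'],R.from_rotvec(s['tool_rot']).as_matrix().round(3))
w=bot.camera_model('wrist');print(w)
p,d=bot.snapshot('wrist');cv2.imwrite('pics/w1.png',p)
```

```text
0.15 [[-0.001 -0.914  0.406]
 [-0.001  0.406  0.914]
 [-1.     0.    -0.002]]
{'vfov': 65.79743104325162, 'cx': 255.09293806137106, 'cy': 190.60620257535248, 'dist_coeffs': array([0.02238506, 0.        , 0.        , 0.        , 0.        ]), 'hand_eye': array([[-1.07984479e-03,  2.74962427e-01, -9.61454366e-01,
        -1.42528378e-01],
       [ 8.80116624e-04,  9.61454815e-01,  2.74961567e-01,
         7.08165779e-02],
       [ 9.99999030e-01, -5.49276155e-04, -1.28022098e-03,
        -2.85096234e-04],
       [ 0.00000000e+00,  0.00000000e+00,  0.00000000e+00,
         1.00000000e+00]])}
```

View pics/top1.png

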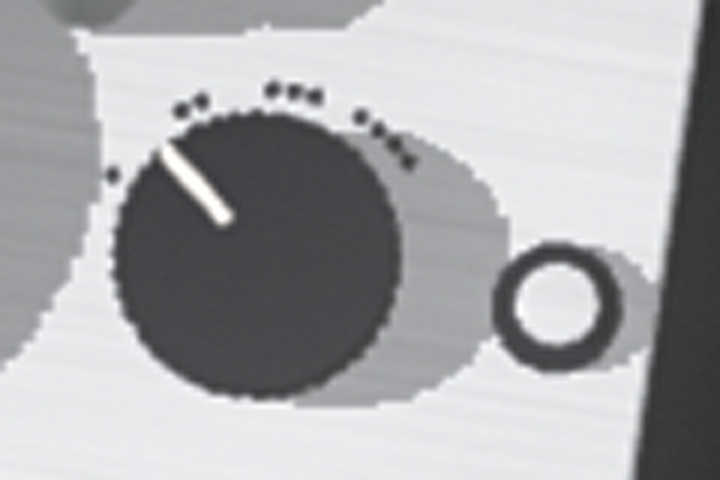

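View pics/w1.png

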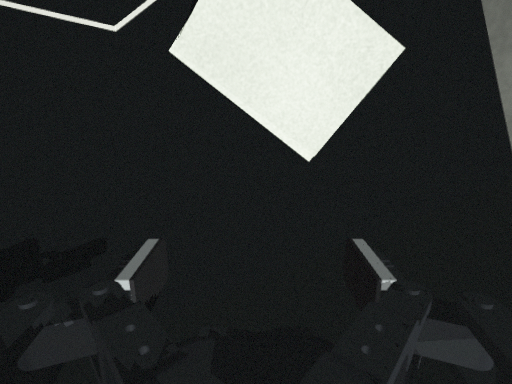

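Joint ~0.3 rad (pointer between one and two dots). I'll work on the near (-x) side, where clockwise means +y. First I'll cross over at height while closing the fingers.

>>> carry_out([
  {"xyz": [0,-0.76,-0.66],"twist": [0,0,0],"fingers": 1},
  {"xyz": [0,-0.76,-0.66],"twist": [0,0,0],"fingers": 1},
  {"xyz": [0,-0.76,-0.66],"twist": [0,0,0],"fingers": 1},
  {"xyz": [0,-0.76,-0.66],"twist": [0,0,0],"fingers": 1},
  {"xyz": [0,-0.76,-0.66],"twist": [0,0,0],"fingers": 1},
], grip_force=60)

```text
t: 0.62
tool_pos: [0.3087, 0.3187, 0.2311]
tool_rot: [-0.897, 1.378, 0.897]
contact_force: [1.3, -0.1, -0.6]
opening: 0.3
```

>>> carry_out([
  {"xyz": [0,-0.76,-0.66],"twist": [0,0,0],"fingers": 1},
  {"xyz": [0,-0.76,-0.66],"twist": [0,0,0],"fingers": 1},
  {"xyz": [0,-0.76,-0.66],"twist": [0,0,0],"fingers": 1},
  {"xyz": [0,-0.76,-0.66],"twist": [0,0,0],"fingers": 1},
  {"xyz": [0,-0.76,-0.66],"twist": [0,0,0],"fingers": 1},
])

```text
t: 1.03
tool_pos: [0.3941, 0.1362, 0.2314]
tool_rot: [-0.896, 1.378, 0.896]
contact_force: [0.6, 0.9, 1.0]
opening: -0.002
```

>>> carry_out([
  {"xyz": [0,-0.76,-0.66],"twist": [0,0,0],"fingers": 1},
  {"xyz": [0,-0.76,-0.66],"twist": [0,0,0],"fingers": 1},
  {"xyz": [0,-0.76,-0.66],"twist": [0,0,0],"fingers": 1},
  {"xyz": [0,-0.76,-0.66],"twist": [0,0,0],"fingers": 1},
  {"xyz": [0,-0.76,-0.66],"twist": [0,0,0],"fingers": 1},
])

```text
t: 1.45
tool_pos: [0.4796, -0.0463, 0.2312]
tool_rot: [-0.896, 1.378, 0.896]
contact_force: [0.2, 0.5, 1.1]
opening: 0.003
```

>>> carry_out([
  {"xyz": [0,0,0],"twist": [-1,0,0],"fingers": 1},
  {"xyz": [0,0,0],"twist": [-1,0,0],"fingers": 1},
  {"xyz": [0,0,0],"twist": [-1,0,0],"fingers": 1},
  {"xyz": [0,0,0],"twist": [-1,0,0],"fingers": 1},
  {"xyz": [0,0,0],"twist": [-1,0,0],"fingers": 1},
])

```text
t: 1.87
tool_pos: [0.4791, -0.0445, 0.2309]
tool_rot: [-1.16, 1.24, 1.161]
contact_force: [0.1, -0.4, -0.1]
opening: -0.003
```

>>> carry_out([
  {"xyz": [0,0,0],"twist": [-1,0,0],"fingers": 1},
  {"xyz": [0,0,0],"twist": [-1,0,0],"fingers": 1},
  {"xyz": [0,0,0],"twist": [-1,0,0],"fingers": 1},
  {"xyz": [0,0,0],"twist": [-1,0,0],"fingers": 1},
  {"xyz": [0,0,0],"twist": [-1,0,0],"fingers": 1},
])

```text
t: 2.28
tool_pos: [0.4791, -0.0442, 0.231]
tool_rot: [-1.415, 1.061, 1.416]
contact_force: [0.3, -0.6, 0.7]
opening: -0.002
```

```bash
cat >> h.py <<'E'
from scipy.spatial.transform import Rotation as Ro
AX=np.array([.5518,-.0174]); YAW=np.radians(-8.58)
def rep():
    s=bot.sense(); M=Ro.from_rotvec(s['tool_rot']).as_matrix(); t=np.array(s['tool_pos']); r=t[:2]-AX
    print('t',s['t'],'tcp',t.round(4),'tooly ang',np.degrees(np.arctan2(M[1,1],M[0,1])).round(1),'down',M[:,0].round(3))
    print('r %.4f ang %.1f'%(np.linalg.norm(r),np.degrees(np.arctan2(r[1],r[0]))%360),'axis in tool',(M.T@np.r_[AX-t[:2],.085-t[2]]*1000).round(1),'F tool',(M.T@s['contact_force']).round(2),'open',s['opening'],'q',np.round(s['joint_pos'],2))
    return s,M
E
python3 - <<'E'
from h import *
rep();p,d=bot.snapshot('wrist');cv2.imwrite('pics/w2.png',p)
E
```

```text
t 2.2833 tcp [ 0.4791 -0.0442  0.231 ] tooly ang -163.7 down [-0.  0. -1.]
r 0.0775 ang 200.3 axis in tool [146.  -77.3   5.3] F tool [-0.65 -0.1  -0.67] open -0.002279836546939071 q [-0.21 -0.07  1.53  0.    1.68 -2.06]
```

View pics/w2.png

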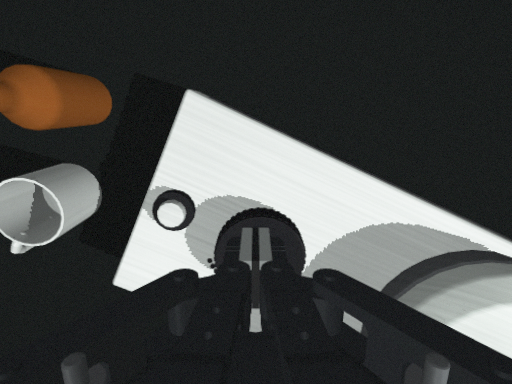

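>>> carry_out([
  {"xyz": [0.73,0,0],"twist": [0,0,0],"fingers": 1},
  {"xyz": [0.73,0,0],"twist": [0,0,0],"fingers": 1},
  {"xyz": [0.73,0,0],"twist": [0,0,0],"fingers": 1},
  {"xyz": [0.73,0,0],"twist": [0,0,0],"fingers": 1},
  {"xyz": [0.73,0,0],"twist": [0,0,0],"fingers": 1},
])

```text
t: 2.75
tool_pos: [0.4791, -0.0442, 0.084]
tool_rot: [-1.412, 1.064, 1.411]
contact_force: [0.8, -0.8, -0.5]
opening: 0.0
```

>>> carry_out([
  {"xyz": [0,-0.1,0],"twist": [0,0,0],"fingers": 1},
  {"xyz": [0,-0.1,0],"twist": [0,0,0],"fingers": 1},
  {"xyz": [0,-0.1,0],"twist": [0,0,0],"fingers": 1},
  {"xyz": [0,0,0],"twist": [0,0,0],"fingers": 1},
  {"xyz": [0,0,0],"twist": [0,0,0],"fingers": 1},
])

```text
t: 3.17
tool_pos: [0.4928, -0.0412, 0.0879]
tool_rot: [-1.416, 1.061, 1.408]
contact_force: [-0.7, -0.2, 0.5]
opening: -0.002
```

Run:
```python
from h import *
rep();p,d=bot.snapshot('side');cv2.imwrite('pics/s3.png',cv2.resize(p[110:270,140:300],None,fx=3.7,fy=3.7,interpolation=cv2.INTER_CUBIC))
```

```text
t 3.1667 tcp [ 0.4928 -0.0412  0.0879] tooly ang -163.9 down [ 0.005 -0.001 -1.   ]
r 0.0636 ang 201.9 axis in tool [  3.2 -63.2   6.5] F tool [-0.52  0.71  0.  ] open -0.0015198004052731347 q [-0.2   0.04  1.72  0.    1.39 -2.05]
```

View pics/s3.png

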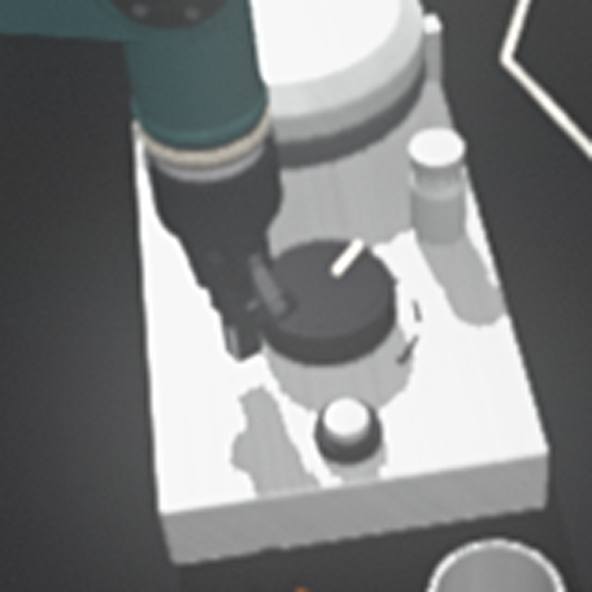

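>>> carry_out([
  {"xyz": [0.04,-0.04,0],"twist": [0,0,0],"fingers": 1},
  {"xyz": [0.04,-0.04,0],"twist": [0,0,0],"fingers": 1},
  {"xyz": [0,0,0],"twist": [0,0,0],"fingers": 1},
  {"xyz": [0,0,0],"twist": [0,0,0],"fingers": 1},
  {"xyz": [0,0,0],"twist": [0,0,0],"fingers": 1},
])

```text
t: 3.63
tool_pos: [0.4938, -0.04, 0.082]
tool_rot: [-1.412, 1.063, 1.413]
contact_force: [0.0, 0.1, 0.2]
opening: -0.001
```

```bash
python3 -c "
from h import *
rep()"
```

```text
t 3.6333 tcp [ 0.4938 -0.04    0.082 ] tooly ang -163.9 down [-0.  0. -1.]
r 0.0623 ang 201.3 axis in tool [ -3.  -62.    5.7] F tool [-0.21 -0.03  0.08] open -0.0009848993286860062 q [-0.2   0.05  1.72  0.    1.38 -2.05]
```

>>> carry_out([
  {"xyz": [0,-0.04,0],"twist": [0,0,0],"fingers": 1},
  {"xyz": [0,-0.04,0],"twist": [0,0,0],"fingers": 1},
  {"xyz": [0,0,0],"twist": [0,0,0],"fingers": 1},
  {"xyz": [0,0,0],"twist": [0,0,0],"fingers": 1},
  {"xyz": [0,0,0],"twist": [0,0,0],"fingers": 1},
])

```text
t: 4.05
tool_pos: [0.497, -0.0391, 0.0821]
tool_rot: [-1.413, 1.063, 1.413]
contact_force: [-0.4, -0.1, -0.1]
opening: 0.002
```

>>> carry_out([
  {"xyz": [0,-0.025,0],"twist": [0,0,0],"fingers": 1},
  {"xyz": [0,0,0],"twist": [0,0,0],"fingers": 1},
  {"xyz": [0,0,0],"twist": [0,0,0],"fingers": 1},
  {"xyz": [0,0,0],"twist": [0,0,0],"fingers": 1},
  {"xyz": [0,0,0],"twist": [0,0,0],"fingers": 1},
])

```text
t: 4.47
tool_pos: [0.4979, -0.0389, 0.0821]
tool_rot: [-1.413, 1.063, 1.413]
contact_force: [0.0, -0.1, 0.3]
opening: 0.001
```

>>> carry_out([
  {"xyz": [0,-0.025,0],"twist": [0,0,0],"fingers": 1},
  {"xyz": [0,0,0],"twist": [0,0,0],"fingers": 1},
  {"xyz": [0,0,0],"twist": [0,0,0],"fingers": 1},
  {"xyz": [0,0,0],"twist": [0,0,0],"fingers": 1},
  {"xyz": [0,0,0],"twist": [0,0,0],"fingers": 1},
])

```text
t: 4.88
tool_pos: [0.4989, -0.0386, 0.0821]
tool_rot: [-1.413, 1.063, 1.413]
contact_force: [0.6, 0.4, -0.7]
opening: 0.001
```

```bash
python3 -c "
from h import *
rep()"
```

```text
t 4.8833 tcp [ 0.4989 -0.0386  0.0821] tooly ang -163.9 down [ 0.  0. -1.]
r 0.0570 ang 201.8 axis in tool [ -2.9 -56.7   5.7] F tool [ 0.7  -0.66  0.21] open 0.0013689231429417574 q [-0.19  0.06  1.71  0.    1.38 -2.04]
```

>>> carry_out([
  {"xyz": [0,-0.025,0],"twist": [0,0,0],"fingers": 1},
  {"xyz": [0,0,0],"twist": [0,0,0],"fingers": 1},
  {"xyz": [0,0,0],"twist": [0,0,0],"fingers": 1},
  {"xyz": [0,0,0],"twist": [0,0,0],"fingers": 1},
  {"xyz": [0,0,0],"twist": [0,0,0],"fingers": 1},
])

```text
t: 5.3
tool_pos: [0.4999, -0.0383, 0.0821]
tool_rot: [-1.413, 1.063, 1.413]
contact_force: [0.6, 0.6, -0.4]
opening: -0.0
```

>>> carry_out([
  {"xyz": [0,-0.025,0],"twist": [0,0,0],"fingers": 1},
  {"xyz": [0,0,0],"twist": [0,0,0],"fingers": 1},
  {"xyz": [0,0,0],"twist": [0,0,0],"fingers": 1},
  {"xyz": [0,0,0],"twist": [0,0,0],"fingers": 1},
  {"xyz": [0,0,0],"twist": [0,0,0],"fingers": 1},
])

```text
t: 5.72
tool_pos: [0.5, -0.0383, 0.0821]
tool_rot: [-1.412, 1.065, 1.414]
contact_force: [-5.2, -1.7, 3.6]
opening: 0.002
```

```bash
python3 -c "
from h import *
rep()"
```

```text
t 5.7167 tcp [ 0.5    -0.0383  0.0821] tooly ang -163.9 down [-0.002 -0.    -1.   ]
r 0.0558 ang 201.9 axis in tool [ -3.  -55.5   5.7] F tool [-3.61  5.45 -0.19] open 0.0017909301291804728 q [-0.19  0.06  1.7  -0.    1.38 -2.04]
```

>>> carry_out([
  {"xyz": [0,-0.025,0],"twist": [0,0,0],"fingers": 1},
  {"xyz": [0,-0.01,0],"twist": [0,0,0],"fingers": 1},
  {"xyz": [0,0,0],"twist": [0,0,0],"fingers": 1},
  {"xyz": [0,0,0],"twist": [0,0,0],"fingers": 1},
  {"xyz": [0,0,0],"twist": [0,0,0],"fingers": 1},
])

```text
t: 6.13
tool_pos: [0.5, -0.0382, 0.082]
tool_rot: [-1.41, 1.067, 1.416]
contact_force: [-8.8, -2.7, 6.0]
opening: 0.001
```

>>> carry_out([
  {"xyz": [0,0.004,0.048],"twist": [0.5,0,0],"fingers": 1},
  {"xyz": [0,0.004,0.048],"twist": [0.5,0,0],"fingers": 1},
  {"xyz": [0,0.004,0.048],"twist": [0.5,0,0],"fingers": 1},
  {"xyz": [0,0.004,0.048],"twist": [0.5,0,0],"fingers": 1},
  {"xyz": [0,0.004,0.048],"twist": [0.5,0,0],"fingers": 1},
])

```text
t: 6.55
tool_pos: [0.4973, -0.0282, 0.082]
tool_rot: [-1.282, 1.161, 1.29]
contact_force: [-9.5, -1.2, 5.1]
opening: 0.0
```

```bash
cat >> h.py <<'E'
def ptr(name):
    m=bot.camera_model('top'); p,d=bot.snapshot('top')
    cv2.imwrite(name,cv2.resize(p[150:260,150:300],None,fx=5,fy=5,interpolation=cv2.INTER_CUBIC))
    v,u=np.nonzero(p.min(2)>120); q=atz(m,np.c_[u,v],.107)[:,:2]-AX
    k=np.linalg.norm(q,axis=1)<.039; q=q[k]
    if len(q)>5:
        c=q.mean(0); print('ptr n',len(q),'baker deg %.1f -> joint %.3f'%((np.degrees(np.arctan2(c[1],c[0])-YAW)),1.2-(np.arctan2(c[1],c[0])-YAW)))
E
python3 -c "
from h import *
rep();ptr('pics/p4.png')"
```

```text
t 6.55 tcp [ 0.4973 -0.0282  0.082 ] tooly ang -174.0 down [-0.005  0.001 -1.   ]
r 0.0556 ang 191.2 axis in tool [ -3.2 -55.3   5. ] F tool [-5.05  9.63 -0.23] open 0.0004820480684268713 q [-0.17  0.06  1.71 -0.    1.38 -1.85]
```

View pics/p4.png

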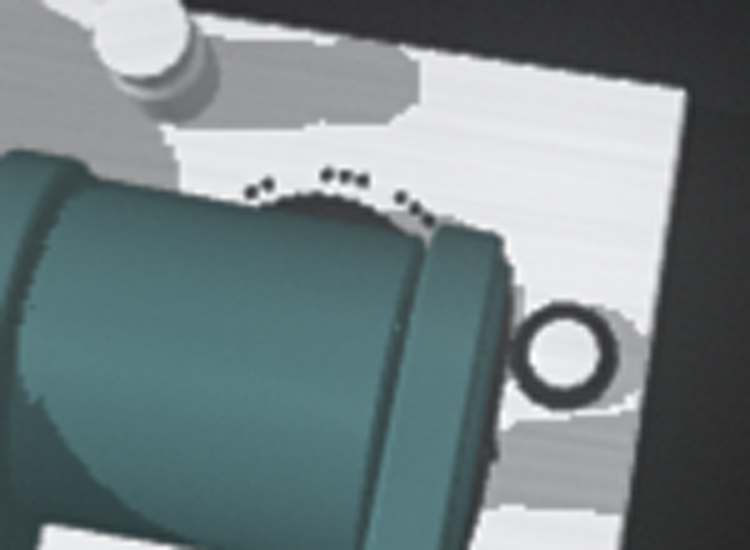

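```bash
cat >> h.py <<'E'
def ptrs(name):
    m=bot.camera_model('side'); p,d=bot.snapshot('side')
    cv2.imwrite(name,cv2.resize(p[130:250,150:300],None,fx=5,fy=5,interpolation=cv2.INTER_CUBIC))
    v,u=np.nonzero(p.min(2)>110); q=atz(m,np.c_[u,v],.107)[:,:2]-AX-[.0025,-.001]
    k=np.linalg.norm(q,axis=1)<.037; q=q[k]
    if len(q)>5:
        c=q.mean(0); print('ptr n',len(q),c.round(4),'joint %.3f'%(1.2-(np.arctan2(c[1],c[0])-YAW)))
E
python3 -c "
from h import *
z=np.load('side0.npz')['p'];m=bot.camera_model('side')
v,u=np.nonzero(z.min(2)>110); q=atz(m,np.c_[u,v],.107)[:,:2]-AX-[.0025,-.001];k=np.linalg.norm(q,axis=1)<.037;c=q[k].mean(0);print('initial',k.sum(),1.2-(np.arctan2(c[1],c[0])-YAW))
ptrs('pics/p5.png')"
```

```text
initial 35 0.28455682766151313
ptr n 44 [0.017  0.0116] joint 0.450
```

View pics/p5.png

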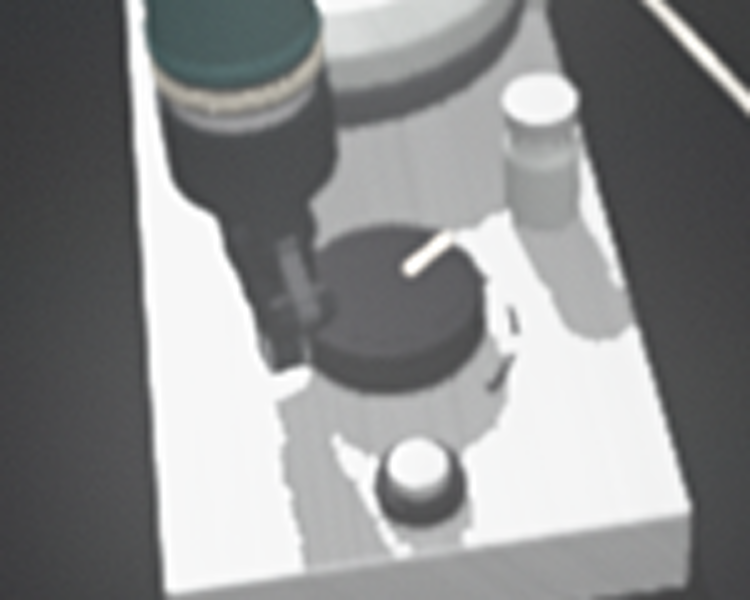

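The pointer has moved from 0.28 to 0.45 rad, matching the 10° commanded, so there's no slip. Continuing.

>>> carry_out([
  {"xyz": [0,0.004,0.048],"twist": [0.5,0,0],"fingers": 1},
  {"xyz": [0,0.004,0.048],"twist": [0.5,0,0],"fingers": 1},
  {"xyz": [0,0.004,0.048],"twist": [0.5,0,0],"fingers": 1},
  {"xyz": [0,0.004,0.048],"twist": [0.5,0,0],"fingers": 1},
  {"xyz": [0,0.004,0.048],"twist": [0.5,0,0],"fingers": 1},
])

```text
t: 7.07
tool_pos: [0.4963, -0.0194, 0.082]
tool_rot: [-1.156, 1.246, 1.16]
contact_force: [-9.4, -2.4, 5.2]
opening: 0.0
```

>>> carry_out([
  {"xyz": [0,0.004,0.048],"twist": [0.5,0,0],"fingers": 1},
  {"xyz": [0,0.004,0.048],"twist": [0.5,0,0],"fingers": 1},
  {"xyz": [0,0.004,0.048],"twist": [0.5,0,0],"fingers": 1},
  {"xyz": [0,0.004,0.048],"twist": [0.5,0,0],"fingers": 1},
  {"xyz": [0,0.004,0.048],"twist": [0.5,0,0],"fingers": 1},
])

```text
t: 7.48
tool_pos: [0.497, -0.0088, 0.082]
tool_rot: [-1.024, 1.318, 1.03]
contact_force: [-7.4, -0.1, 5.1]
opening: 0.001
```

```bash
python3 -c "
from h import *
rep();ptrs('pics/p6.png')"
```

```text
t 7.4833 tcp [ 0.497  -0.0088  0.082 ] tooly ang 166.0 down [-0.004  0.001 -1.   ]
r 0.0555 ang 171.1 axis in tool [ -3.2 -55.2   5. ] F tool [-5.08  7.16 -1.89] open 0.0011107503572944087 q [-0.13  0.05  1.71  0.    1.38 -1.46]
ptr n 45 [0.0227 0.0051] joint 0.830
```

View pics/p6.png

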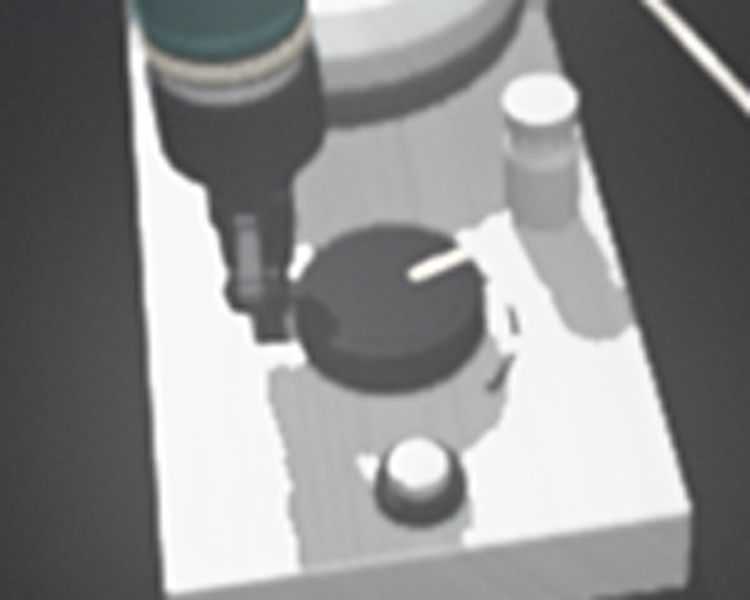

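>>> carry_out([
  {"xyz": [0,-0.004,0.048],"twist": [0.5,0,0],"fingers": 1},
  {"xyz": [0,-0.003,0.048],"twist": [0.5,0,0],"fingers": 1},
  {"xyz": [0,0.003,0.048],"twist": [0.5,0,0],"fingers": 1},
  {"xyz": [0,0.004,0.048],"twist": [0.5,0,0],"fingers": 1},
  {"xyz": [0,0.004,0.048],"twist": [0.5,0,0],"fingers": 1},
])

```text
t: 7.95
tool_pos: [0.4998, 0.0018, 0.0821]
tool_rot: [-0.891, 1.38, 0.9]
contact_force: [-7.4, 4.1, 5.0]
opening: 0.005
```

```bash
python3 -c "
from h import *
rep();ptrs('pics/p7.png')"
```

```text
t 7.95 tcp [0.4998 0.0018 0.0821] tooly ang 156.0 down [-0.004  0.004 -1.   ]
r 0.0554 ang 159.8 axis in tool [ -3.2 -55.2   3.6] F tool [-4.91  8.44  0.72] open 0.005271111432001121 q [-0.11  0.06  1.7   0.    1.38 -1.26]
ptr n 46 [0.0236 0.0003] joint 1.038
```

>>> carry_out([
  {"xyz": [0,0.002,0.048],"twist": [0.5,0,0],"fingers": 1},
  {"xyz": [0,0.003,0.048],"twist": [0.5,0,0],"fingers": 1},
  {"xyz": [0,0.003,0.048],"twist": [0.5,0,0],"fingers": 1},
  {"xyz": [0,0.004,0.048],"twist": [0.5,0,0],"fingers": 1},
  {"xyz": [0,0.004,0.048],"twist": [0.5,0,0],"fingers": 1},
])

```text
t: 8.42
tool_pos: [0.5041, 0.0109, 0.082]
tool_rot: [-0.758, 1.434, 0.766]
contact_force: [-7.9, 2.2, 5.3]
opening: -0.001
```

```bash
python3 -c "
from h import *
rep();ptrs('pics/p8.png')"
```

```text
t 8.4167 tcp [0.5041 0.0109 0.082 ] tooly ang 146.0 down [-0.003  0.004 -1.   ]
r 0.0554 ang 149.4 axis in tool [ -3.3 -55.3   3.2] F tool [-5.27  7.82 -2.55] open -0.0012347698123475093 q [-0.09  0.07  1.69  0.    1.38 -1.07]
ptr n 47 [ 0.0229 -0.0038] joint 1.216
```

View pics/p8.png

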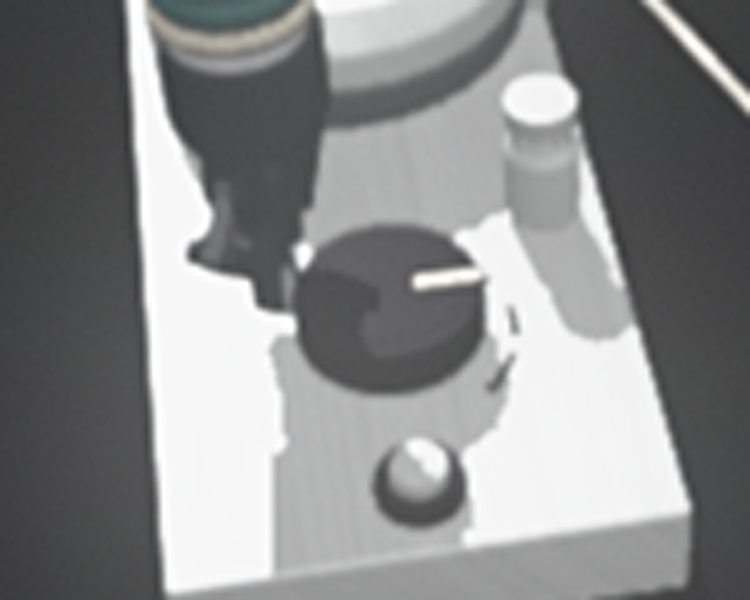

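Dial is at about 1.216 with the detent resisting beyond 1.2. Backing straight off radially, then raising.

>>> carry_out([
  {"xyz": [0,0.05,0],"twist": [0,0,0],"fingers": 1},
  {"xyz": [0,0.1,0],"twist": [0,0,0],"fingers": 1},
  {"xyz": [0,0.3,0],"twist": [0,0,0],"fingers": 1},
  {"xyz": [0,0.3,0],"twist": [0,0,0],"fingers": 1},
  {"xyz": [0,0,0],"twist": [0,0,0],"fingers": 1},
])

```text
t: 8.88
tool_pos: [0.4786, 0.0268, 0.0818]
tool_rot: [-0.763, 1.433, 0.765]
contact_force: [-0.7, -0.0, 0.4]
opening: 0.003
```

>>> carry_out([
  {"xyz": [-0.5,0.5,0],"twist": [0,0,0],"fingers": 1},
  {"xyz": [-0.7,0.5,0],"twist": [0,0,0],"fingers": 1},
  {"xyz": [-0.7,0.5,0],"twist": [0,0,0],"fingers": 1},
  {"xyz": [-0.6,0.5,0],"twist": [0,0,0],"fingers": 1},
  {"xyz": [0,0,0],"twist": [0,0,0],"fingers": 1},
])

```text
t: 9.3
tool_pos: [0.415, 0.0719, 0.1882]
tool_rot: [-0.767, 1.421, 0.76]
contact_force: [1.1, 0.7, 0.6]
opening: -0.002
```

```bash
python3 -c "
from h import *
rep();ptrs('pics/p9.png');ptr('pics/p9t.png')"
```

```text
t 9.3 tcp [0.415  0.0719 0.1882] tooly ang 146.2 down [ 0.011  0.002 -1.   ]
r 0.1633 ang 146.9 axis in tool [ 104.6 -162.5    1.1] F tool [-0.58 -0.51  1.14] open -0.002421568757498725 q [ 0.04 -0.2   1.73  0.    1.6  -0.95]
ptr n 43 [ 0.0231 -0.0035] joint 1.202
ptr n 47 baker deg 0.9 -> joint 1.184
```

View pics/p9t.png

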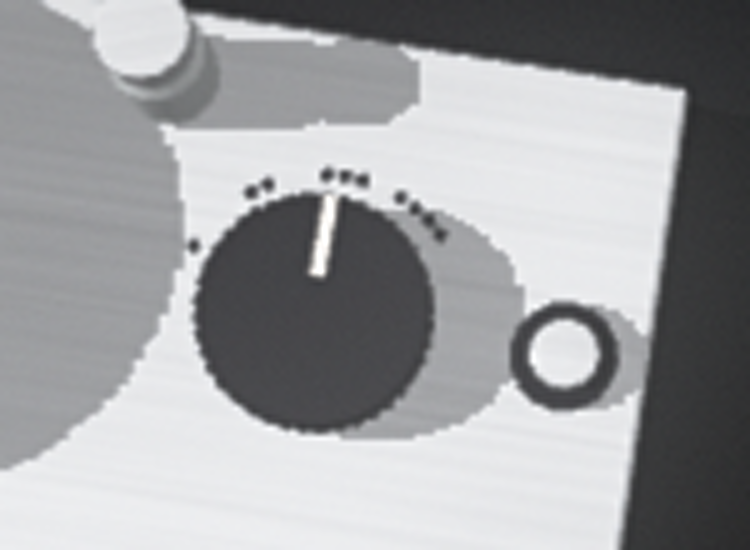

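The dial stays on three dots in both cameras (1.20 and 1.18). Now the button.

>>> carry_out([
  {"xyz": [0,-0.515,-0.219],"twist": [0,0,0],"fingers": 1},
  {"xyz": [0,-0.515,-0.219],"twist": [0,0,0],"fingers": 1},
  {"xyz": [0,-0.515,-0.219],"twist": [0,0,0],"fingers": 1},
  {"xyz": [0,-0.515,-0.219],"twist": [0,0,0],"fingers": 1},
  {"xyz": [0,-0.515,-0.219],"twist": [0,0,0],"fingers": 1},
])

```text
t: 9.82
tool_pos: [0.4752, -0.0251, 0.1799]
tool_rot: [-0.761, 1.435, 0.764]
contact_force: [0.6, -0.2, 0.1]
opening: 0.004
```

>>> carry_out([
  {"xyz": [0,-0.515,-0.219],"twist": [0,0,0],"fingers": 1},
  {"xyz": [0,-0.515,-0.219],"twist": [0,0,0],"fingers": 1},
  {"xyz": [0,-0.515,-0.219],"twist": [0,0,0],"fingers": 1},
  {"xyz": [0,-0.515,-0.219],"twist": [0,0,0],"fingers": 1},
  {"xyz": [0,-0.515,-0.219],"twist": [0,0,0],"fingers": 1},
])

```text
t: 10.23
tool_pos: [0.5362, -0.1191, 0.1795]
tool_rot: [-0.76, 1.436, 0.764]
contact_force: [0.1, -0.2, 0.5]
opening: -0.001
```

>>> carry_out([
  {"xyz": [0,0,0],"twist": [0,0,0],"fingers": 1},
  {"xyz": [0,0,0],"twist": [0,0,0],"fingers": 1},
  {"xyz": [0,0,0],"twist": [0,0,0],"fingers": 1},
  {"xyz": [0,0,0],"twist": [0,0,0],"fingers": 1},
  {"xyz": [0,0,0],"twist": [0,0,0],"fingers": 1},
])

```text
t: 10.65
tool_pos: [0.5358, -0.1169, 0.1818]
tool_rot: [-0.763, 1.433, 0.764]
contact_force: [1.0, -0.1, 0.3]
opening: -0.006
```

```bash
python3 -c "
from h import *
s,M=rep();B=np.array([.5369,-.1162]);print('btn in tool',(M.T@np.r_[B-s['tool_pos'][:2],.09-s['tool_pos'][2]]*1000).round(1))
for n in('top','side'):
  z=np.load(n+'0.npz');C=cloud(bot.camera_model(n),z['d']);r=np.linalg.norm(C[...,:2]-B,axis=-1)
  for a,b in((0,.008),(.008,.012),(.012,.016),(.016,.02),(.02,.025)):
    k=(r>=a)&(r<b);print(n,a,C[k][:,2].round(4).min(),np.median(C[k][:,2]).round(4),C[k][:,2].max().round(4),C[k&(C[...,2]>.086)][:,:2].mean(0))
p,d=bot.snapshot('side');cv2.imwrite('pics/p10.png',cv2.resize(p[130:280,130:330],None,fx=4,fy=4))
"
```

```text
t 10.65 tcp [ 0.5358 -0.1169  0.1818] tooly ang 146.1 down [-0.  0. -1.]
r 0.1008 ang 260.9 axis in tool [96.8 42.1 91.5] F tool [-0.34 -0.88  0.48] open -0.005778870653659602 q [-0.32  0.1   1.46  0.    1.59 -1.3 ]
btn in tool [91.8 -0.6  1.2]
top 0 0.0896 0.0921 0.0947 [ 0.53699969 -0.1158887 ]
top 0.008 0.0894 0.0921 0.0948 [ 0.53692048 -0.11653951]
top 0.012 0.0797 0.0836 0.0939 [ 0.53363175 -0.11371481]
top 0.016 0.0792 0.082 0.0859 [nan nan]
top 0.02 0.0654 0.0714 0.0846 [nan nan]
side 0 0.0889 0.0921 0.0954 [ 0.53716992 -0.11639505]
side 0.008 0.0793 0.0914 0.0955 [ 0.53588599 -0.11752621]
side 0.012 0.0788 0.0858 0.0925 [ 0.54243933 -0.11994489]
side 0.016 0.0681 0.081 0.0842 [nan nan]
side 0.02 -0.0013 0.0738 0.0845 [nan nan]<string>:7: RuntimeWarning: Mean of empty slice.
  ret = um.true_divide(
```

View pics/p10.png

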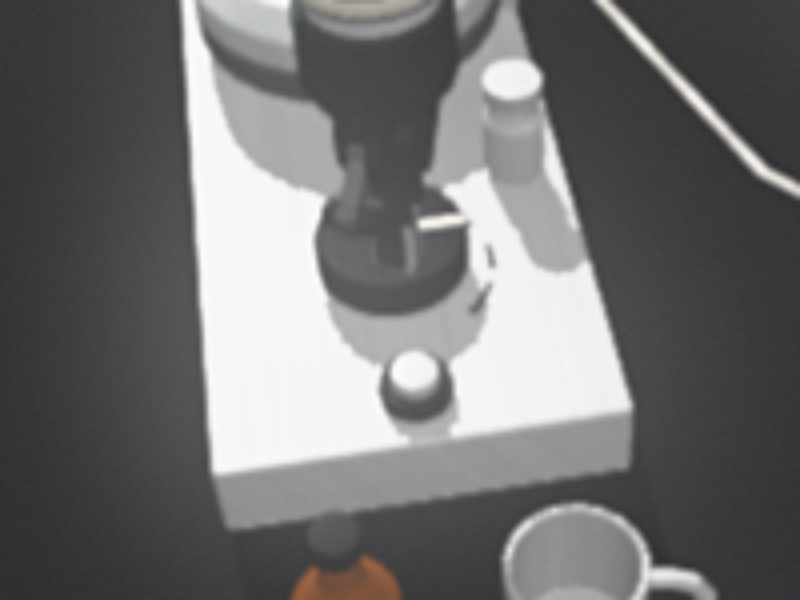

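>>> carry_out([
  {"xyz": [0.5,0,0.03],"twist": [0,0,0],"fingers": 1},
  {"xyz": [0.5,0,0],"twist": [0,0,0],"fingers": 1},
  {"xyz": [0.5,0,0],"twist": [0,0,0],"fingers": 1},
  {"xyz": [0.35,0,0],"twist": [0,0,0],"fingers": 1},
  {"xyz": [0.15,0,0],"twist": [0,0,0],"fingers": 1},
])

```text
t: 11.12
tool_pos: [0.5353, -0.1155, 0.0996]
tool_rot: [-0.761, 1.435, 0.766]
contact_force: [-0.9, 0.3, 0.4]
opening: 0.001
```

>>> carry_out([
  {"xyz": [0.05,0,0],"twist": [0,0,0],"fingers": 1},
  {"xyz": [0.05,0,0],"twist": [0,0,0],"fingers": 1},
  {"xyz": [0,0,0],"twist": [0,0,0],"fingers": 1},
  {"xyz": [0,0,0],"twist": [0,0,0],"fingers": 1},
  {"xyz": [0,0,0],"twist": [0,0,0],"fingers": 1},
])

```text
t: 11.53
tool_pos: [0.5376, -0.1168, 0.0994]
tool_rot: [-0.764, 1.431, 0.761]
contact_force: [0.0, -0.4, 0.2]
opening: 0.002
```

```bash
python3 -c "
from h import *
s,M=rep();B=np.array([.5369,-.1162]);print('btn in tool',(M.T@np.r_[B-s['tool_pos'][:2],.092-s['tool_pos'][2]]*1000).round(1))
p,d=bot.snapshot('side');cv2.imwrite('pics/p11.png',cv2.resize(p[130:280,130:330],None,fx=4,fy=4))
"
```

```text
t 11.5333 tcp [ 0.5376 -0.1168  0.0994] tooly ang 146.1 down [ 0.002 -0.001 -1.   ]
r 0.1004 ang 261.9 axis in tool [14.3 43.7 90.4] F tool [-0.18 -0.24 -0.28] open 0.0015010722004710686 q [-0.32  0.15  1.57  0.    1.42 -1.3 ]
btn in tool [7.4 0.9 0.1]
```

View pics/p11.png

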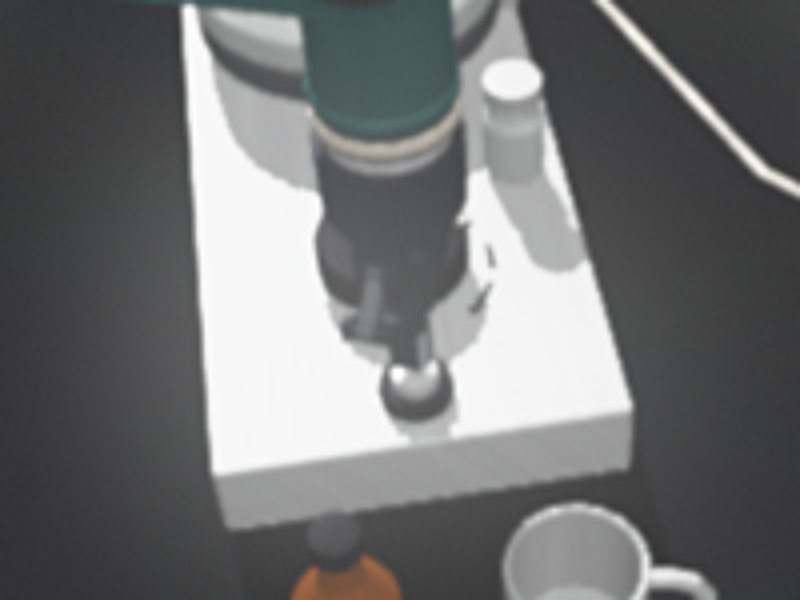

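>>> carry_out([
  {"xyz": [0.04,0,0],"twist": [0,0,0],"fingers": 1},
  {"xyz": [0.04,0,0],"twist": [0,0,0],"fingers": 1},
  {"xyz": [0.04,0,0],"twist": [0,0,0],"fingers": 1},
  {"xyz": [0.04,0,0],"twist": [0,0,0],"fingers": 1},
  {"xyz": [0,0,0],"twist": [0,0,0],"fingers": 1},
])

```text
t: 12.0
tool_pos: [0.5368, -0.1166, 0.0915]
tool_rot: [-0.763, 1.433, 0.763]
contact_force: [0.5, -0.1, 1.7]
opening: 0.005
```

>>> carry_out([
  {"xyz": [0.04,0,0],"twist": [0,0,0],"fingers": 1},
  {"xyz": [0.04,0,0],"twist": [0,0,0],"fingers": 1},
  {"xyz": [0,0,0],"twist": [0,0,0],"fingers": 1},
  {"xyz": [0,0,0],"twist": [0,0,0],"fingers": 1},
  {"xyz": [0,0,0],"twist": [0,0,0],"fingers": 1},
])

```text
t: 12.42
tool_pos: [0.537, -0.1166, 0.0888]
tool_rot: [-0.763, 1.433, 0.763]
contact_force: [-1.8, 0.3, 3.5]
opening: 0.003
```

>>> carry_out([
  {"xyz": [0.03,0,0],"twist": [0,0,0],"fingers": 1},
  {"xyz": [0.03,0,0],"twist": [0,0,0],"fingers": 1},
  {"xyz": [0,0,0],"twist": [0,0,0],"fingers": 1},
  {"xyz": [0,0,0],"twist": [0,0,0],"fingers": 1},
  {"xyz": [0,0,0],"twist": [0,0,0],"fingers": 1},
])

```text
t: 12.83
tool_pos: [0.537, -0.1166, 0.0863]
tool_rot: [-0.763, 1.433, 0.763]
contact_force: [-0.9, -0.1, 4.9]
opening: -0.002
```

>>> carry_out([
  {"xyz": [0.03,0,0],"twist": [0,0,0],"fingers": 1},
  {"xyz": [0,0,0],"twist": [0,0,0],"fingers": 1},
  {"xyz": [0,0,0],"twist": [0,0,0],"fingers": 1},
  {"xyz": [0,0,0],"twist": [0,0,0],"fingers": 1},
  {"xyz": [0,0,0],"twist": [0,0,0],"fingers": 1},
])

```text
t: 13.25
tool_pos: [0.537, -0.1166, 0.086]
tool_rot: [-0.763, 1.432, 0.762]
contact_force: [-3.0, 1.3, 8.5]
opening: 0.0
```

It's bottomed at 0.086 (6 mm travel), with force past the 5 N spring. Now lifting off.

>>> carry_out([
  {"xyz": [-0.1,0,0],"twist": [0,0,0],"fingers": 1},
  {"xyz": [-0.2,0,0],"twist": [0,0,0],"fingers": 1},
  {"xyz": [-0.5,0,0],"twist": [0,0,0],"fingers": 1},
  {"xyz": [-0.7,0,0],"twist": [0,0,0],"fingers": 1},
  {"xyz": [-0.7,0,0],"twist": [0,0,0],"fingers": 1},
])

```text
t: 13.67
tool_pos: [0.536, -0.1162, 0.1722]
tool_rot: [-0.761, 1.435, 0.765]
contact_force: [1.3, 0.7, -0.2]
opening: 0.001
```

>>> carry_out([
  {"xyz": [0,0.8,0],"twist": [0,0,0],"fingers": 1},
  {"xyz": [0,0.8,0],"twist": [0,0,0],"fingers": 1},
  {"xyz": [0,0.8,0],"twist": [0,0,0],"fingers": 1},
  {"xyz": [0,0.8,0],"twist": [0,0,0],"fingers": 1},
  {"xyz": [0,0.8,0],"twist": [0,0,0],"fingers": 1},
])

```text
t: 14.08
tool_pos: [0.4027, -0.0265, 0.1723]
tool_rot: [-0.762, 1.433, 0.763]
contact_force: [0.3, 0.1, 0.6]
opening: 0.001
```

>>> carry_out([
  {"xyz": [0,0,0],"twist": [0,0,0],"fingers": 1},
  {"xyz": [0,0,0],"twist": [0,0,0],"fingers": 1},
  {"xyz": [0,0,0],"twist": [0,0,0],"fingers": 1},
  {"xyz": [0,0,0],"twist": [0,0,0],"fingers": 1},
  {"xyz": [0,0,0],"twist": [0,0,0],"fingers": 1},
])

```text
t: 14.5
tool_pos: [0.405, -0.0278, 0.1728]
tool_rot: [-0.762, 1.433, 0.762]
contact_force: [-0.3, -0.1, -0.2]
opening: -0.009
```

```bash
python3 -c "
from h import *
s,M=rep();ptrs('pics/p12.png');ptr('pics/p12t.png');B=np.array([.5369,-.1162])
for n in('top','side'):
  p,d=bot.snapshot(n);C=cloud(bot.camera_model(n),d);r=np.linalg.norm(C[...,:2]-B,axis=-1);print(n,'btn z',np.median(C[r<.008][:,2]));cv2.imwrite('pics/f_%s.png'%n,p)
print(bot.sense()['contact_force'],bot.sense()['joint_velocities'])
"
```

```text
t 14.5 tcp [ 0.405  -0.0278  0.1728] tooly ang 146.0 down [-0.  0. -1.]
r 0.1472 ang 184.1 axis in tool [  87.8 -115.9   90.7] F tool [ 0.19  0.24 -0.27] open -0.008752954368663813 q [-0.21 -0.22  1.78  0.    1.59 -1.19]
ptr n 43 [ 0.0231 -0.0035] joint 1.202
ptr n 47 baker deg 0.9 -> joint 1.184
top btn z 0.09202616949334097
side btn z 0.09149392490860048
[ 0.2463546   0.46336066 -0.26545521] [ 0.00208038 -0.00616201  0.00319806 -0.00199511  0.00110106 -0.000802  ]
```

View pics/f_top.png

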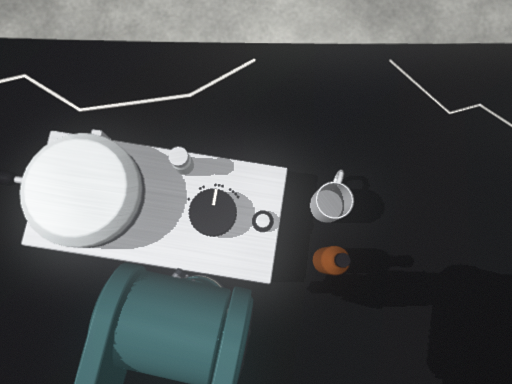

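View pics/p12.png

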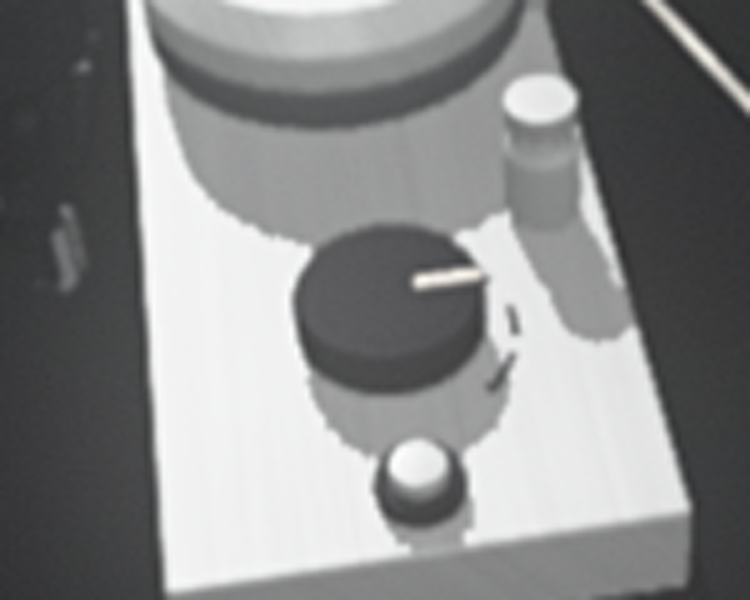

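The top view shows the dial's pointer at (214,196) under the three dots and the button up. The mug (332,203), bottle (332,260) and shaker (180,158) are at the same pixels as at the start.

```bash
python3 -c "
from station import bot
print(bot.close_job())"
```

```text
the job is handed in; nothing more can be done
None
```

The dial is on the three-dot setting and the start button has been pressed right down and has come back up. I handed the job in at about 14.7 s; no verdict is reported.

- **Dial:** I pressed the shut fingertips on the near side of the rim with about 8–10 N and swept 50° clockwise round the axis. After I let go, the two cameras read 1.20 and 1.18 rad (three dots is 1.2), and both read the same after the button press.
- **Button:** The fingertips pushed it 6 mm down, to 0.086 m, where it stopped at 8.5 N. After I lifted off, its top was back at about 0.092 m in both cameras.
- **Other objects:** The mug, oil bottle and shaker look the same in the final top picture as at the start. The arm is clear of everything, with wrist force back to zero within noise.
- **One disagreement:** At the start the pointer read about 0.28–0.30 rad, between one and two dots, not on either one as the task says. I don't know why, but the end reading doesn't depend on it.

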